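# Dock the full sharps tub in its bracket

## Task

The sharps tub is full and heavy: with a fingertip push its open lid flap fully shut before the tub is moved, then push the tub low down near its base, so that it slides along the table without tipping, fully home into the open-fronted bracket, and last push the bracket's swing bar fully shut across the front of the tub. Only push and press: the tub is never lifted, and the other things on the table stay where they are.

Things in the scene. Friction and masses are not known exactly. Their poses are not given: they have to be found in the camera images.
- sharps_tub: round plastic sharps tub, yellow with a wider red lid, 131 high; origin at the centre of its underside, z up; its x axis points to the side where the lid flap is hinged. Body radius 41 at the table, widening evenly to 46 at 110 high; lid rim radius 49 from 110 to 128 high. Weighs 0.5 to 0.9 kg; friction with the table 0.5 to 0.7, so pushed above about 50 high it may tip
- sharps_tub_flap (a joint): round red flap (56 wide, 3 thick, with a small lip) in the tub's lid: 0 = shut, flat on the lid; grows as it swings up. Hinge line level, across the tub's x axis at x = +32, 129 high (tub frame); the shut flap lies on the -x side of it. Starts open at 1.3 to 1.8 rad (1.57 = upright); a slightly stiff hinge keeps it wherever it is left, so push it right down
- flap_tip (a point): point on the flap near its free end, 60 from the hinge
- tub_bracket: steel bracket fixed on the table, open towards the robot's right; origin on the table at the spot where the tub's origin sits when fully home; x axis level, pointing into the bracket (the way the tub goes in), z up. Back plate face at x = +46.5, 90 high; side cheeks 70 high, 100 apart (y -50 to +50) from the plate to x = 0, then flared lips. No floor plate: the tub slides on the table itself
- bracket_mouth (a point): centre of the bracket's mouth, on the table, at x = -47 in the bracket's frame; the flared lips (70 high) are 154 apart here. Feet beside the cheeks reach y = -83 and +83, 10 high. Posts 92 high stand at x = -52, y = -82 (hinge) and x = -43, y = +82 (keeper)
- swing_bar (a joint): flat level bar on the upright hinge post: 0 = shut, across the bracket's mouth at x = -52, against the keeper post (end stop); grows as the free end swings out, counter-clockwise from above; starts at about 1.5 to 1.7, limit 1.9. 5 thick, 195 long from the pivot, from 54 to 70 above the table; stays where it is left, moves at less than 1 N
- bar_pivot (a point): point on the bar's hinge axis, 62 above the table, at x = -52, y = -82 in the bracket's frame
- bar_tab (a point): centre of the black thumb tab at the bar's free end, 182 from the hinge axis and 90 above the table; the tab is 30 along the bar, 9 thick, from 75 to 105 above the table, with a 26 wide steel strip from 54 up below it
- saline_bottle: small white bottle with a blue cap, 48 wide, 104 high, at the back edge, behind the bracket: leave alone; origin under its centre
- iodine_bottle: small brown bottle, 42 wide, 88 high, at the back right: leave alone; origin under its centre
- tip_carton: small carton, 46 x 85 x 60 high, to the right: leave alone; origin under its centre
- spray_bottle: slim pump spray bottle, 60 wide, 190 high, to the left: leave alone; origin under its centre
- timer: flat digital timer, 60 x 64 x 18 high, to the left: leave alone; origin under its centre
There are look-alikes about, which are no part of the job. There is more than one size of the sharps_tub; the job needs the larger.

How it is judged:
By the outcome, as a careful person would: the job done as asked, in the order asked, and still so for the second after the job is handed in, with the robot touching nothing.
It also fails if it takes over 72 s, if anything falls off the work surface, if the arm or the gripper's body presses on something with over 40 N, if the wrist force passes 120 N, or if a joint passes its speed limit or range.

## Robot

A 7-joint arm with a two-finger parallel gripper is mounted at the origin on a cart in front of the work surface, level with it; the furniture and walls round the work are solid. World frame = base frame: x ahead of the robot, y to its left, z up, the work surface at z = 0. Lengths are in mm, angles in rad, forces in N, time in s.
With the tool pointing down it reaches from about 400 to 875 mm from the base axis. Payload 19.3 kg.
Tool frame: the origin (TCP) lies at the very end of the fingers, on their centre line; the grasp point (between the pads) lies 19 mm behind it (grip_point_offset is the z of the grasp point in the tool frame, in mm); z points along the fingers, y is the line along which they close (so a half turn about z gives the same grasp; the last joint's range is limited). The gripper opens to 85 mm and grips with 20 to 120 N. Pads are 22 mm wide; open, the fingers measure 114 mm over their backs; the gripper's body (76 mm by 85 mm) begins 54 mm behind the grasp point. The pads swing forward as they close: fully open they stand 13 mm farther back than shut.
Start: joints at [-1.188, 0.521, -0.036, 1.599, 0.021, 1.021, -0.113], TCP at [273.444, 561.998, 207.791] pointing down, gripper open.
Joint ranges: [-2.91, 2.91], [-0.3, 2.13], [-1.5, 1.42], [0.17, 2.43], [-1.26, 4.41], [0.16, 1.93], [-2.52, 2.52]. Speed limits (rad/s): [1.89, 1.89, 2.39, 2.39, 3.01, 3.01, 3.01].

## Interface

Orientations are given as a 3x3 rotation matrix whose columns are the frame's x, y, z axes.
In Python, from workcell import movep, movel, goto_joints, open_gripper, clamp, wait, inverse_kinematics, read_state, camera, PlanningError, finish_job, grip_point_offset gives the robot as it stands. Calls block until the motion is done:
- movep(position, orientation): joint-space move of the TCP to a pose.
- movel(position, frame=None, max_speed=150, guard=None): straight line of the TCP; frame=None keeps the orientation; max_speed is the mean speed in mm/s. With guard (N) it stops when the force on the tool has changed by that much, and returns True; else False.
- goto_joints(angles): joint-space move.
- open_gripper() and clamp(): open the fingers fully, or close them until they stop; the grip force is fixed at half the most.
- wait(seconds).
- inverse_kinematics(position, orientation): joint angles nearest the present ones, or None.
- read_state(): the state.
- camera(name): name is "scene" or "top"; returns a dict with "image" (384x512x3 uint8, blue, green, red), "range_z" (384x512 float32, mm along the optical axis (not along the pixel's ray), 0 where there is no reading), "fx", "fy", "cx", "cy" (pixels), "dist_coeffs" ([k1, k2, p1, p2, k3] as OpenCV has them; the pictures are not rectified), "cam_to_world" (4x4, takes a point from camera to world coordinates). Camera axes: x right, y up, looking along -z (the intrinsics and any distortion apply to the point x, -y, -z); pixel columns grow to the right and rows downward; lengths in mm; the calibration is good to about 2 mm. A picture is of the moment at which its call begins.
A pose or a line that the arm cannot do raises PlanningError and nothing moves.
- finish_job(): hands the job in; it is judged then, once.
The state is a dict: "time": time; "qpos": joint angles; "qvel": joint speeds; "joint_efforts": joint torques, N m; "eef_pos": TCP position; "tool_rot": TCP orientation; "ft_force": force on the tool from outside, world axes, zero at the start; "torque": the same for the moment, N m; "finger_gap": finger opening in mm; "gripper_force": force on a finger pad.
Only numpy, scipy, OpenCV 4.12 (cv2) and the standard library are available. Lean on these libraries where they do the work, as an engineer would, in place of code of your own. Each camera call takes 0.05 s, during which the arm holds its last target. There are 200 camera calls.

## Working session

There is one attempt and no reset: what is moved stays moved. The work goes in short steps, each a Python script; the robot and the scene stay as the last script left them, time stands still between calls to the robot, and variables do not carry over. Pictures are saved under pics/ and viewed, at most 11 in all, crops included, and the job is handed in when it is done.

```bash
mkdir -p pics; ls; cat > h.py <<'E'
import numpy as np, cv2
from workcell import *
def world(c):
    h,w=c["range_z"].shape
    K=np.array([[c["fx"],0,c["cx"]],[0,c["fy"],c["cy"]],[0,0,1.]])
    u,v=np.meshgrid(np.arange(w),np.arange(h))
    p=cv2.undistortPoints(np.stack([u,v],-1).reshape(-1,1,2).astype(np.float64),K,np.array(c["dist_coeffs"],float)).reshape(h,w,2)
    z=c["range_z"].astype(float)
    P=np.stack([p[...,0]*z,-p[...,1]*z,-z],-1)
    T=np.array(c["cam_to_world"]); W=P@T[:3,:3].T+T[:3,3]
    W[z==0]=np.nan
    return W
E
python3 - <<'E'
from h import *
a=[]
for n in("scene","top"):
    c=camera(n); np.save(n+"_W.npy",world(c)); cv2.imwrite(f"pics/{n}0.png",c["image"]); cv2.imwrite(f"pics/{n}0b.png",cv2.resize(c["image"],(800,600)))
    print(n,np.round(c["cam_to_world"],2).tolist())
print(read_state()["time"],grip_point_offset)
E
```

```text
pics
scene [[0.83, 0.26, -0.49, 87.16], [-0.55, 0.37, -0.75, -734.48], [-0.01, 0.89, 0.45, 549.77], [0.0, 0.0, 0.0, 1.0]]
top [[-0.0, 0.99, -0.14, 420.04], [-1.0, -0.0, 0.0, 48.76], [0.0, 0.14, 0.99, 1280.84], [0.0, 0.0, 0.0, 1.0]]
0.1 -18.700000000000003
```

View pics/scene0b.png

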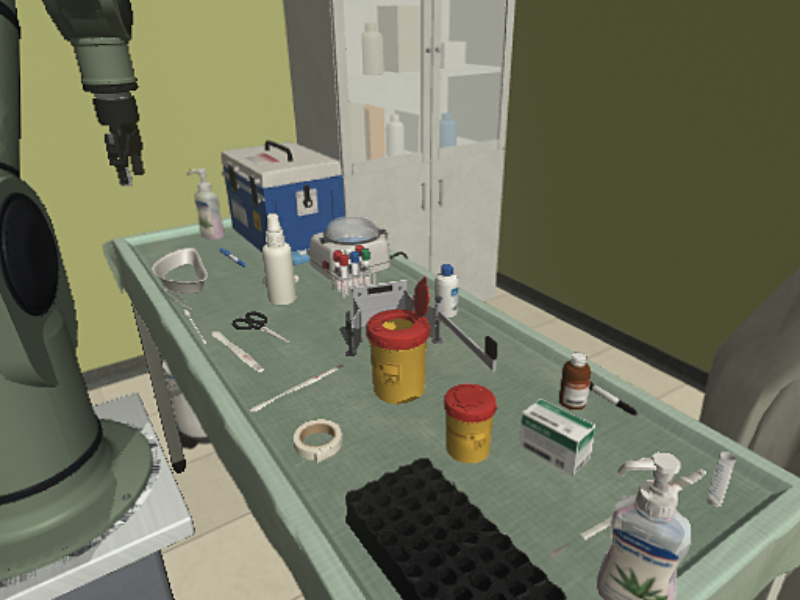

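View pics/top0b.png

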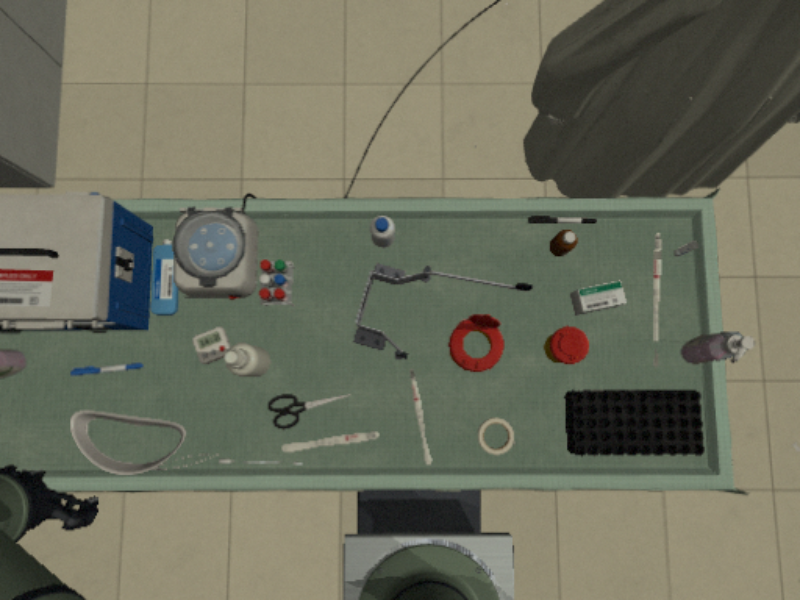

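The scene shows two tubs in the top view (800 px scale). The large one at (476,343) has its flap up; the small look-alike at (569,345) is closed, so I choose the large one. The bracket is at (380,310), the bar runs from (427,272) to (525,287), and the keeper post is at (401,354). A loose stick lies at (415,400).

```bash
python3 - <<'E'
from h import *
from scipy.optimize import least_squares
for n in("scene","top"):
    W=np.load(n+"_W.npy"); im=cv2.imread(f"pics/{n}0.png").astype(int)
    b,g,r=im[...,0],im[...,1],im[...,2]; x,y,z=W[...,0],W[...,1],W[...,2]
    red=(r>100)&(g<70)&(b<80)
    print(n,"table z",np.nanmedian(z[(x>400)&(x<500)&(y>-50)&(y<150)]))
    reg=(x>380)&(x<720)&(y>-200)&(y<-20)
    # lid
    m=red&reg&(z>119)&(z<134); p=W[m][:,:2]
    print("lid n",len(p),"bbox",p.min(0),p.max(0),"zmed",np.median(z[m]))
    # flap
    f=red&reg&(z>138); q=W[f]
    if len(q): print("flap n",len(q),"mean",q.mean(0),"min",q.min(0),"max",q.max(0)); u,s,vt=np.linalg.svd(q-q.mean(0)); print("normal",vt[2],s)
    # black tab/bar
    br=(x>400)&(x<760)&(y>-240)&(y<170)&(z>82)&(z<112)&(r<60)&(g<60)&(b<60)
    print("tab",br.sum(),W[br].mean(0) if br.any() else 0, W[br].min(0),W[br].max(0))
    # bottles etc
    np.set_printoptions(suppress=True,precision=1)
# top view: dump high pixels colour map around bracket
W=np.load("top_W.npy");im=cv2.imread("pics/top0.png")
z=W[...,2]
crop=slice(150,250),slice(210,360)
zz=np.nan_to_num(z[crop]); hm=cv2.applyColorMap(np.clip(zz*1.7,0,255).astype(np.uint8),cv2.COLORMAP_JET)
both=np.vstack([cv2.resize(im[crop],(450,300),interpolation=0),cv2.resize(hm,(450,300),interpolation=0)])
cv2.imwrite("pics/c1.png",both)
S=cv2.imread("pics/scene0.png")[165:265,210:330]; cv2.imwrite("pics/c2.png",cv2.resize(S,(720,600),interpolation=cv2.INTER_CUBIC))
E
```

```text
scene table z 0.8576399589647963
lid n 454 bbox [ 453.00981931 -133.2000341 ] [544.40076154 -40.70513432] zmed 124.60831969826071
flap n 22 mean [ 534.78413981 -114.89728172  172.5166542 ] min [ 528.6531612  -122.49429132  150.0005859 ] max [ 541.84634538 -101.0194095   193.26615926]
normal [-0.9373518   0.32210781  0.13273342] [63.83510239 12.97605199  4.950669  ]
tab 75 [ 607.68558291 -163.1684781    93.74474615] [ 576.30765637 -193.33862647   82.01815156] [643.40780078 119.64077412 104.14119063]
top table z 2.8726892250208493
lid n 474 bbox [ 458.1 -133.1] [544.4 -40.7] zmed 126.95774762548206
flap n 7 mean [ 543.7 -101.1  186.7] min [ 537.9 -113.8  179.1] max [548.2 -84.5 194.7]
normal [-0.9  0.3  0.1] [31.5  9.8  2.6]
tab 60 [610.6 -89.4  96.2] [ 488.2 -189.6   82.4] [718.  120.1 109.9]
```

View pics/c1.png

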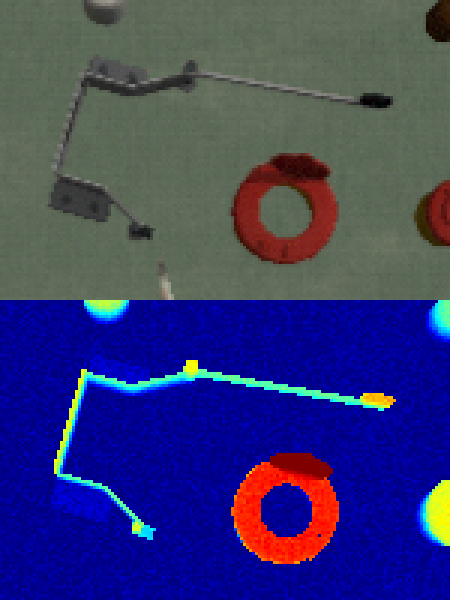

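View pics/c2.png

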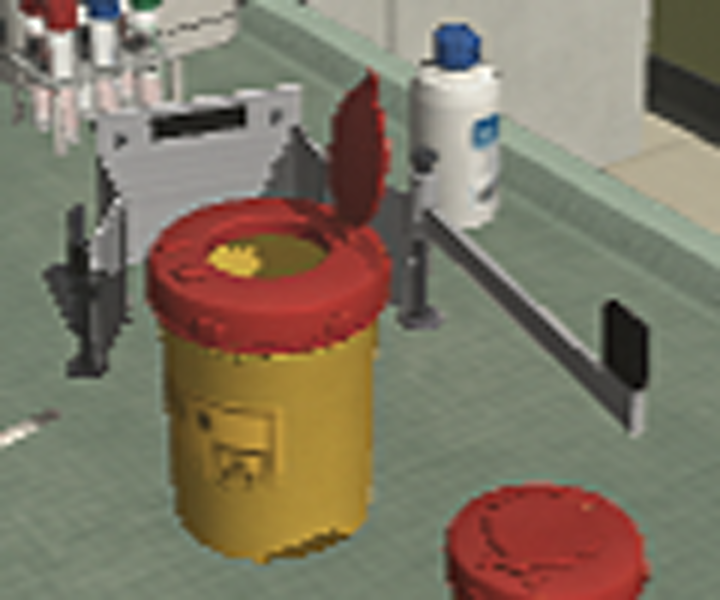

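The crop confirms it: yellow tub, open red flap hinged on the far side (+x world), bar open with its black tab at the far right. Next I fit the exact poses.

```bash
cat > fit.py <<'E'
from h import *
from scipy.optimize import least_squares
np.set_printoptions(suppress=True,precision=2)
W=np.load("top_W.npy");im=cv2.imread("pics/top0.png");Wl=W.reshape(-1,3)
S=np.load("scene_W.npy");ims=cv2.imread("pics/scene0.png")
def lid(W,im,c0):
    m=(abs(W[...,2]-125)<9)&(im[...,2]>90)&(im[...,1]<80)&(np.hypot(W[...,0]-c0[0],W[...,1]-c0[1])<62)
    # top faces: fit by contour of mask -> minEnclosing in world
    cs,_=cv2.findContours(m.astype(np.uint8),cv2.RETR_EXTERNAL,cv2.CHAIN_APPROX_NONE)
    c=max(cs,key=len)[:,0]; p=W[c[:,1],c[:,0],:2]
    f=least_squares(lambda t:np.hypot(p[:,0]-t[0],p[:,1]-t[1])-t[2],[*c0,49],loss='soft_l1')
    return f.x,np.std(f.fun)
if __name__=="__main__":
    print("lid top",lid(W,im,(500,-85)),"scene",lid(S,ims,(500,-85)))
    for nm,W_ in(("top",W),("scene",S)):
        P=W_.reshape(-1,3); x,y,z=P.T
        pl=P[(z>74)&(z<96)&(y>60)&(y<140)&(x>440)&(x<680)]
        print(nm,"plate n",len(pl),pl.min(0),pl.max(0))
        l=cv2.fitLine(pl[:,:2].astype(np.float32),cv2.DIST_HUBER,0,.01,.01).ravel(); print(" line",l)
        for a,b,c0 in(("hinge",None,(625,-10)),("keeper",None,(480,35))):
            q=P[(z>74)&(z<97)&(np.hypot(x-c0[0],y-c0[1])<35)]; print(" ",a,len(q),np.median(q,0) if len(q) else 0, q.min(0) if len(q) else 0,q.max(0) if len(q) else 0)
        q=P[(z>76)&(z<108)&(x>560)&(x<640)&(y<-140)&(y>-215)]; print(" tab",len(q),np.median(q,0),q.min(0),q.max(0))
        q=P[(z>50)&(z<74)&(x>560)&(x<660)&(y<-25)&(y>-200)]; print(" bar",len(q),cv2.fitLine(q[:,:2].astype(np.float32),cv2.DIST_HUBER,0,.01,.01).ravel())
        q=P[(z>137)&(x>500)&(x<600)&(y<-60)&(y>-150)]; print(" flap",len(q),np.median(q,0),q[q[:,2].argmax()])
E
python3 fit.py
```

```text
lid top (array([496.6 , -87.37,  40.06]), np.float64(9.35971533616826)) scene (array([497.85, -88.67,  44.33]), np.float64(3.898948474482309))
top plate n 64 [542.99 102.84  75.66] [642.75 131.2   93.53]
 line [  0.96  -0.27 595.03 116.97]
  hinge 23 [643.6    0.79  92.16] [638.53  -5.4   74.53] [650.84   6.45  96.17]
  keeper 8 [491.06  53.5   87.57] [488.16  47.76  77.07] [494.6   56.37  90.43]
 tab 43 [ 609.94 -176.97  102.49] [ 605.74 -192.06   77.69] [ 616.59 -164.5   107.9 ]
 bar 125 [   0.19    0.98  625.65 -101.43]
 flap 131 [541.02 -94.85 166.79] [ 544.49 -101.69  196.39]
scene plate n 159 [538.9  102.43  74.12] [641.85 135.73  88.96]
 line [  0.96  -0.27 592.48 118.24]
  hinge 33 [640.19  -1.75  82.65] [634.16  -7.65  75.01] [647.92   6.95  92.29]
  keeper 15 [486.9   53.17  80.8 ] [482.8   48.76  74.37] [491.08  59.17  86.15]
 tab 96 [ 605.85 -182.26   92.17] [ 602.25 -193.34   76.33] [ 613.51 -162.43  104.14]
 bar 232 [   0.18    0.98  619.13 -115.25]
 flap 198 [536.59 -98.27 162.5 ] [544.39 -97.46 193.84]
```

```bash
cat >> h.py <<'E'
def lidfit(c,c0,r=49.,zl=128.):
    """fit lid circle (fixed radius) to outer red edge at height zl using the top image"""
    W=world(c); im=c["image"].astype(int)
    red=(im[...,2]>85)&(im[...,1]<75)&(im[...,0]<85)&(W[...,2]>105)&(W[...,2]<136)&(np.hypot(W[...,0]-c0[0],W[...,1]-c0[1])<75)
    p=W[red][:,:2]
    h=cv2.convexHull(p.astype(np.float32))[:,0].astype(float)
    from scipy.optimize import minimize
    # coverage: penalise points outside r, and pull hull to rim
    f=lambda t:np.sum(np.minimum(np.abs(np.hypot(*(h-t).T)-(r-1)),6))
    best=min((minimize(f,np.array(c0)+[dx,dy],method='Nelder-Mead') for dx in(-8,0,8) for dy in(-8,0,8)),key=lambda s:s.fun)
    return best.x,best.fun/len(h),len(h)
O=np.array([578.4,72.4]); th=np.radians(74.2)
X=np.array([np.cos(th),np.sin(th)]); Y=np.array([-X[1],X[0]])
def loc(p): return np.array([(p-O)@X,(p-O)@Y])
def wor(l): return O+l[0]*X+l[1]*Y
def tool(e,t,roll=0):
    """tool z tilted t from vertical towards heading e (rad); tool y horizontal"""
    ev=np.array([np.cos(e),np.sin(e),0]); z=np.sin(t)*ev-np.cos(t)*np.array([0,0,1]); y=np.cross([0,0,1.],ev)
    y=y if not roll else -y
    return np.column_stack([np.cross(y,z),y,z])
E
python3 - <<'E'
from h import *
np.set_printoptions(suppress=True,precision=2)
c=camera("top"); s=camera("scene")
C,_,_=a=lidfit(c,(498,-87)); print(a, lidfit(s,(498,-87)),"small",lidfit(c,(490,-225),r=40))
Ws=world(s); 
for W in (world(c),Ws):
    x,y,z=W[...,0],W[...,1],W[...,2]; m=(abs(x-490)<50)&(abs(y+225)<45)&(z>60); print("small",np.nanmedian(W[m],0),np.nanmax(z[m]),W[m].min(0),W[m].max(0))
    q=W[(z>140)&(x>500)&(x<600)&(y<-60)&(y>-150)]
    u,sg,vt=np.linalg.svd(q-q.mean(0)); print("flap mean",q.mean(0),"n",vt[2],sg,"rel",q.mean(0)[:2]-C,"top",q[q[:,2]>np.percentile(q[:,2],90)].mean(0))
print("C local",loc(C))
def chk(nm,p,R):
    print(nm,p,None if inverse_kinematics(p,R) is None else "ok")
for roll in(0,1):
  print("roll",roll)
  for nm,p,e,t in(("flap hi",[560,-108,300],-19,0),("flap lo",[510,-90,132],-19,0),("p1",[473,-140,25],25,45),("p1b",[510,-40,25],25,45),("p2",[535,-30,25],74.2,40),("p2b",[563,20,25],74.2,40),("bar0",[630,-180,80],0,0),("bar1",[465,30,80],74,0)):
    chk(nm,p,tool(np.radians(e),np.radians(t),roll))
E
```

```text
Traceback (most recent call last):
  File "h.py", line 18, in lidfit
    h=cv2.convexHull(p.astype(np.float32))[:,0].astype(float)
      ~~~~~~~~~~~~~~~~~~~~~~~~~~~~~~~~~~~~^^^^^
TypeError: 'NoneType' object is not subscriptable
```

```bash
python3 - <<'E'
from h import *
np.set_printoptions(suppress=True,precision=2)
c=camera("top"); s=camera("scene")
C,_,_=a=lidfit(c,(498,-87)); print(a, lidfit(s,(498,-87)))
for W in (world(c),world(s)):
    x,y,z=W[...,0],W[...,1],W[...,2]; m=(abs(x-490)<60)&(abs(y+225)<60)&(z>60); print("small",np.nanmedian(W[m],0),W[m].min(0),W[m].max(0))
    q=W[(z>140)&(x>500)&(x<600)&(y<-60)&(y>-150)]
    u,sg,vt=np.linalg.svd(q-q.mean(0)); print("flap mean",q.mean(0),"n",vt[2],sg,"rel",q.mean(0)[:2]-C,"top",q[q[:,2]>np.percentile(q[:,2],90)].mean(0))
print("C local",loc(C))
def chk(nm,p,R):
    print(nm,p,None if inverse_kinematics(p,R) is None else "ok")
for roll in(0,1):
  print("roll",roll)
  for nm,p,e,t in(("flap hi",[560,-108,300],-19,0),("flap lo",[510,-90,132],-19,0),("p1",[473,-140,25],25,45),("p1b",[510,-40,25],25,45),("p2",[535,-30,25],74.2,40),("p2b",[563,20,25],74.2,40),("bar0",[630,-180,80],0,0),("bar1",[465,30,80],74,0)):
    chk(nm,p,tool(np.radians(e),np.radians(t),roll))
E
```

```text
(array([503.91, -86.06]), np.float64(0.8203325107324615), 27) (array([499.41, -87.26]), np.float64(1.0170005132222204), 24)
small [ 504.13 -255.12   92.15] [ 470.47 -284.99   60.56] [ 539.86 -224.72  100.72]
flap mean [540.89 -94.84 167.01] n [-0.95  0.25  0.21] [170.99 163.12   9.48] rel [36.98 -8.78] top [545.48 -97.34 191.3 ]
small [ 486.35 -264.73   89.7 ] [ 465.05 -284.96   60.16] [ 535.03 -226.25   95.01]
flap mean [537.02 -97.07 164.  ] n [-0.95  0.23  0.2 ] [206.01 189.45  10.6 ] rel [ 33.1  -11.01] top [542.44 -96.17 187.77]
C local [-172.76   28.53]
roll 0
flap hi [560, -108, 300] ok
flap lo [510, -90, 132] ok
p1 [473, -140, 25] ok
p1b [510, -40, 25] None
p2 [535, -30, 25] ok
p2b [563, 20, 25] ok
bar0 [630, -180, 80] ok
bar1 [465, 30, 80] ok
roll 1
flap hi [560, -108, 300] ok
flap lo [510, -90, 132] ok
p1 [473, -140, 25] ok
p1b [510, -40, 25] None
p2 [535, -30, 25] ok
p2b [563, 20, 25] ok
bar0 [630, -180, 80] ok
bar1 [465, 30, 80] ok
```

```bash
cat > flap.py <<'E'
from h import *
np.set_printoptions(suppress=True,precision=2)
C=np.array([501.7,-86.7]); a=np.radians(-14); xd=np.array([np.cos(a),np.sin(a),0])
H=np.r_[C,129]+32*xd; R=tool(a,0,1)
def P(t,r=50): return H-r*np.cos(t)*xd+np.array([0,0,r*np.sin(t)])+11*xd
s=read_state(); clamp()
movel(s["eef_pos"]+[0,0,120],max_speed=250)
movep(P(2.25)+[0,0,120],R); print(read_state()["time"],read_state()["qpos"])
movel(P(2.25),max_speed=200)
f0=np.array(read_state()["ft_force"])
for t in np.arange(2.0,0.1,-0.27):
    g=movel(P(t),max_speed=90,guard=25); f=np.array(read_state()["ft_force"])-f0; print(round(t,2),g,f)
    if g: break
if not g:
    print(movel(P(0)-[0,0,3],max_speed=25,guard=15),read_state()["eef_pos"],np.array(read_state()["ft_force"])-f0)
movel(np.array(read_state()["eef_pos"])+[0,0,130],max_speed=250)
print(read_state()["time"])
E
python3 flap.py; python3 - <<'E'
from h import *
c=camera("scene"); cv2.imwrite("pics/s1.png",cv2.resize(c["image"][120:300,180:420],(800,600)))
t=camera("top"); C=lidfit(t,(504,-86)); print(C,lidfit(c,(499,-87)))
E
```

```text
4.2917 [-0.52  0.52  0.9   1.64 -0.43  1.19 -1.33]
2.0 False [ 0.5   0.92 -0.44]
1.73 False [ 1.07 -0.55  0.11]
1.46 False [ 1.33 -0.38 -0.72]
1.19 False [ 0.34  0.42 -0.12]
0.92 False [-0.03 -0.62  0.56]
0.65 False [ 0.49  0.09 -0.31]
0.38 False [ 0.25  0.28 -0.26]
0.11 False [ 0.64  0.41 -0.74]
False [494.88 -85.08 125.96] [ 0.22  0.37 -0.92]
8.5917
(array([506.36772322, -86.46356476]), np.float64(2.532247308522992), 11) (array([499.13517729, -87.51064493]), np.float64(0.819924696326101), 25)
```

View pics/s1.png

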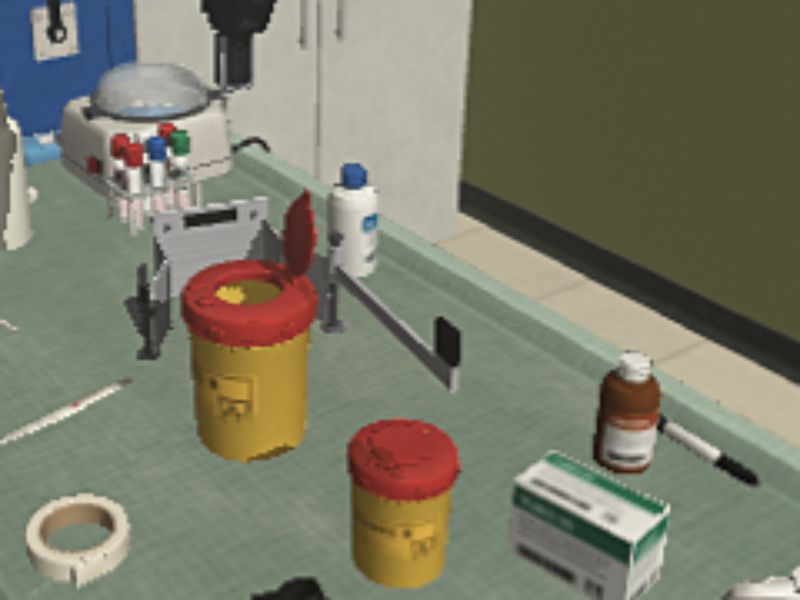

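The flap is untouched at crop (300,230), and the force never changed. I'll check where the fingers really are.

```bash
python3 - <<'E'
from h import *
s=read_state(); print(s["eef_pos"],s["finger_gap"],s["tool_rot"],s["qpos"],s["time"],s["ft_force"])
for n in("scene","top"):
    c=camera(n); T=np.linalg.inv(np.array(c["cam_to_world"]))
    K=np.array([[c["fx"],0,c["cx"]],[0,c["fy"],c["cy"]],[0,0,1.]])
    for P in(s["eef_pos"],[501.7,-86.7,128]):
        q=T[:3,:3]@np.array(P)+T[:3,3]; q=q*[1,-1,-1]
        print(n,cv2.projectPoints(q.reshape(1,1,3),np.zeros(3),np.zeros(3),K,np.array(c["dist_coeffs"],float))[0].ravel())
    if n=="scene": cv2.imwrite("pics/s2.png",cv2.resize(c["image"],(800,600)))
E
```

```text
[494.4571394  -84.91306847 255.29130441] 0.29018524730434525 [[ 9.70312401e-01 -2.41852292e-01 -1.14629002e-03]
 [-2.41852431e-01 -9.70313043e-01  1.72749771e-05]
 [-1.11643815e-03  2.60470903e-04 -9.99999343e-01]] [-0.65776798  0.40660995  0.95801345  1.89055026 -0.38356147  1.04286143
 -1.35444338] 8.6917 [-0.59384834  0.48795016 -0.45956957]
scene [250.60538495 155.27360519]
scene [254.69799274 204.83352258]
top [310.8861764  219.45724211]
top [305.55289438 220.18729581]
```

View pics/s2.png

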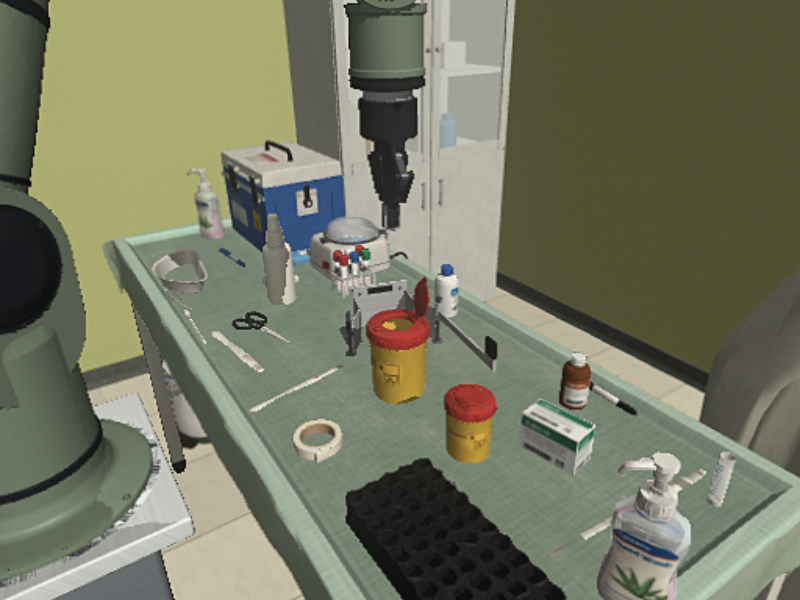

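The tip shows at about (390,230) px, against a predicted (391,243), so the real fingertips sit higher than the reported TCP. I'll measure by depth.

```bash
python3 - <<'E'
from h import *
np.set_printoptions(suppress=True,precision=1)
W=world(camera("scene")); 
x,y,z=W[...,0],W[...,1],W[...,2]
m=(abs(x-495)<130)&(abs(y+85)<130)&(z>205)&(z<420)
q=W[m]
for a in range(220,400,12):
    k=q[(q[:,2]>=a)&(q[:,2]<a+12)]
    if len(k): print(a,len(k),k.min(0),k.max(0),np.median(k,0))
E
```

```text
268 13 [483.2 -94.  276.5] [501.8 -88.9 279.9] [491.1 -90.9 278.6]
280 58 [ 480.4 -100.8  280.4] [501.6 -76.6 292. ] [484.3 -93.5 287.3]
292 60 [ 480.1 -100.   292.2] [502.3 -76.2 303.9] [485.2 -95.1 298.5]
304 61 [ 481.  -101.5  304. ] [503.4 -77.9 315.7] [485.4 -95.3 309.5]
316 65 [ 473.2 -119.7  316.2] [496.6 -54.3 327.8] [482.3 -99.1 323.9]
328 96 [ 471.3 -129.1  328.3] [495.6 -41.7 339.9] [ 482.7 -111.9  332.6]
340 130 [ 469.1 -137.5  340.1] [493.4 -35.6 352. ] [ 478.9 -101.3  346.1]
352 146 [ 465.7 -147.6  352. ] [494.5 -26.8 364. ] [ 477.8 -110.1  358.4]
364 171 [ 465.  -148.7  364.1] [506.7 -23.5 375.8] [ 476.9 -115.8  369.4]
376 162 [ 469.  -132.8  376.1] [507.2 -52.  387.9] [ 478.4 -109.3  381.8]
388 114 [ 472.8 -125.9  388.1] [495.2 -50.4 399.9] [ 480.7 -118.5  393.2]
```

The fingertips are about 20 mm short of the reported TCP along the tool axis. I'll compensate for that and repeat the flap push.

```bash
cat >> h.py <<'E'
TIP=20.0
def cmd(p,R): return np.array(p,float)+TIP*R[:,2]
E
cat > flap.py <<'E'
from h import *
np.set_printoptions(suppress=True,precision=2)
C=np.array([501.7,-86.7]); a=np.radians(-14); xd=np.array([np.cos(a),np.sin(a),0])
H=np.r_[C,129]+32*xd; R=tool(a,0,1)
def P(t,r=48): return cmd(H-r*np.cos(t)*xd+np.array([0,0,r*np.sin(t)])+11*xd,R)
movel(P(2.25)+[0,0,60],max_speed=200)
movel(P(2.25),max_speed=150)
f0=np.array(read_state()["ft_force"])
for t in np.arange(2.0,0.1,-0.27):
    g=movel(P(t),max_speed=90,guard=25); f=np.array(read_state()["ft_force"])-f0; print(round(t,2),g,f)
    if g: break
if not g:
    print(movel(P(0)-[0,0,3],max_speed=25,guard=15),read_state()["eef_pos"],np.array(read_state()["ft_force"])-f0)
movel(np.array(read_state()["eef_pos"])+[0,0,90],max_speed=250)
movel(np.array(read_state()["eef_pos"])+[-90,-60,0],max_speed=250)
print(read_state()["time"])
E
python3 flap.py; python3 - <<'E'
from h import *
c=camera("scene"); cv2.imwrite("pics/s3.png",cv2.resize(c["image"][150:290,180:367],(800,600)))
t=camera("top"); print(lidfit(t,(504,-86)),lidfit(c,(499,-87)))
for W in(world(t),world(c)):
    k=W[np.hypot(W[...,0]-501.7,W[...,1]+86.7)<25]; print(np.nanmedian(k,0),np.nanpercentile(k[:,2],[5,50,95]))
E
```

```text
2.0 False [-0.73  0.63 -0.38]
1.73 False [-0.47 -0.03  0.09]
1.46 False [0.35 1.27 0.5 ]
1.19 False [-0.71  0.42  0.93]
0.92 False [ 0.32  0.48 -0.16]
0.65 False [ 0.13 -0.96 -0.19]
0.38 False [0.27 0.3  0.53]
0.11 False [-0.29  0.21  0.08]
True [497.36 -85.68 107.03] [-5.69  2.86 24.13]
13.7917
(array([503.06413663, -85.71453874]), np.float64(0.7150502648754415), 32) (array([498.42788686, -88.43538326]), np.float64(1.107719257077926), 25)
[502.02324648 -87.22095575 130.68334626] [127.48594676 130.68334626 134.71120423]
[500.96775154 -88.66777039 128.84582837] [127.45053438 128.84582837 130.30907065]
```

View pics/s3.png

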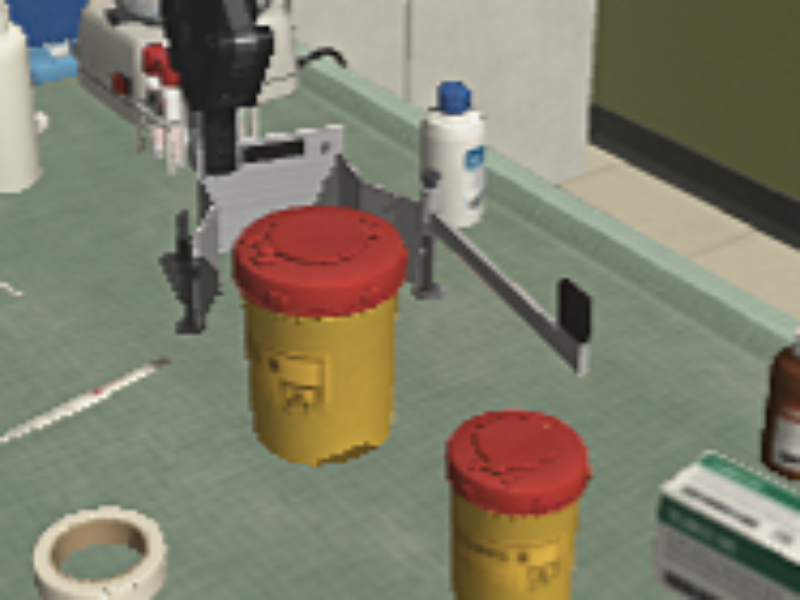

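Flap is shut flat (lid all at about 129–131, force felt) and the tub barely moved. Now the low pushes.

```bash
cat >> h.py <<'E'
TIP=23.0
def tub():
    t=camera("top"); s=camera("scene"); g=getattr(tub,"g",(501,-87))
    a=lidfit(t,g); b=lidfit(s,g); return (a[0]+b[0])/2,a,b
def feas(ps,R):
    return all(inverse_kinematics(cmd(p,R),R) is not None for p in ps)
def push(C,d,L,es,ts=(40,),z=25.,speed=60,guard=None,s0=78,dry=False):
    """slide tub: the finger's leading corner goes along the line C - s*d, ending L past first contact"""
    d=d/np.linalg.norm(d)
    for t in ts:
     for e in es:
      for roll in(1,0):
        R=tool(np.radians(e),np.radians(t),roll)
        ev=np.array([np.cos(np.radians(e)),np.sin(np.radians(e))]); l=np.array([-ev[1],ev[0]])
        k=d@l
        cor=8.4*ev+(np.sign(k)*12.5*l if abs(k)>.2 else 0*l)
        T=lambda s,zz:np.r_[C-s*d-cor,zz]
        if feas([T(s0,150),T(s0,z),T(42.5,z),T(42.5-L,z)],R):
            print("e",e,"t",t,"roll",roll)
            if dry: return True
            movep(cmd(T(s0,150),R),R); movel(cmd(T(s0,z),R),max_speed=150)
            f0=np.array(read_state()["ft_force"])
            movel(cmd(T(46,z),R),max_speed=100)
            g=movel(cmd(T(42.5-L,z),R),max_speed=speed,guard=guard)
            s=read_state(); print("guard",g,"f",np.round(np.array(s["ft_force"])-f0,1),"t",s["time"])
            return R,T,g
    print("no ik"); return None
E
python3 - <<'E'
from h import *
C,a,b=tub(); print(C,a[1],b[1],loc(C))
tgt=wor((-90,0)); d=tgt-C
for e in (0,10,20,30,40,50,60): print(e,push(C,d,np.linalg.norm(d),(e,),(35,40,45),dry=True), push(C,d,50,(e,),(35,40,45),dry=True))
print("stage2"); print(push(tgt,X,90,(74.2,),(35,40,45),dry=True))
E
```

```text
[501.30444928 -86.24269841] 0.7741216697350553 0.6822345469259695 [-173.64045455   30.98745301]
no ik
no ik
0 None None
no ik
no ik
10 None None
e 20 t 35 roll 1
e 20 t 35 roll 1
20 True True
e 30 t 35 roll 1
e 30 t 35 roll 1
30 True True
e 40 t 35 roll 1
e 40 t 35 roll 1
40 True True
e 50 t 35 roll 1
e 50 t 35 roll 1
50 True True
e 60 t 35 roll 1
e 60 t 35 roll 1
60 True True
stage2
e 74.2 t 35 roll 1
True
```

```bash
python3 - <<'E'
from h import *
C=np.array([501.3,-86.3]); d=wor((-90,0))-C
r=push(C,d,50,(24,28,32),(42,40,38,35))
R,T,g=r
movel(cmd(T(42.5-50+20,25),R),max_speed=150)
tub.g=C+d/np.linalg.norm(d)*48
C2,a,b=tub(); print(C2,a,b,loc(C2),read_state()["time"])
c=camera("scene"); cv2.imwrite("pics/s4.png",cv2.resize(c["image"][130:300,160:387],(800,600)))
E
```

```text
e 24 t 42 roll 1
guard False f [ 0.5 -0.9 -1.1] t 19.9333
[522.01620979 -50.82956631] (array([524.57970122, -50.01612426]), np.float64(0.8732128018005018), 35) (array([519.45271835, -51.64300836]), np.float64(1.4013718396282275), 23) [-133.92589837   20.70052073] 20.3167
```

View pics/s4.png

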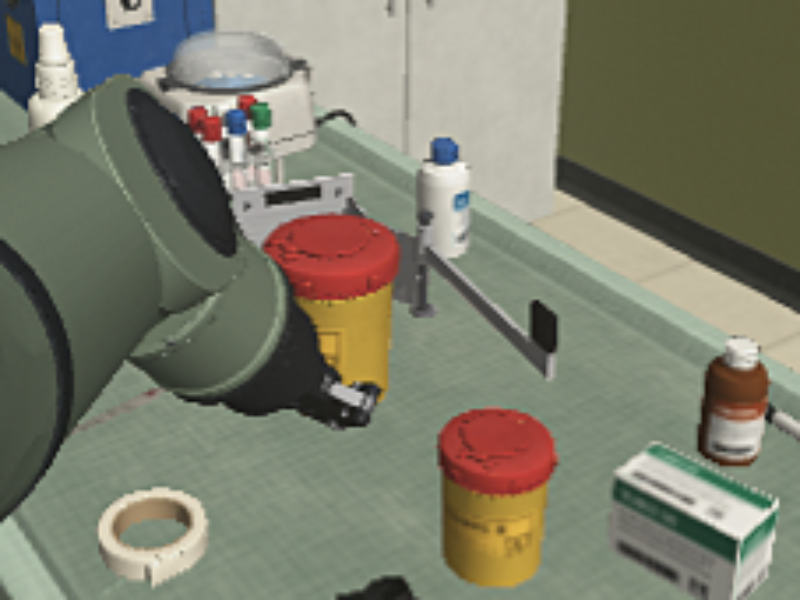

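The tub moved 41 mm the intended way, upright at crop (335,250), and well clear of the small tub. Next comes the push to the mouth from directly behind.

```bash
cat > st2.py <<'E'
from h import *
C=np.array([522.,-50.8]); d=wor((-62,0))-C; L=np.linalg.norm(d)+6
s=read_state(); p=np.array(s["eef_pos"]); R=np.array(s["tool_rot"])
q=p-60*R[:,2]; movel(q,max_speed=200); movel(q+[-10,-25,90],max_speed=200)
ang=np.degrees(np.arctan2(d[1],d[0])); print("ang",ang)
R,T,g=push(C,d,L,(ang,ang+5,ang-5),(40,35),guard=30)
movel(cmd(T(42.5-L+15,25),R),max_speed=150)
tub.g=wor((-62,0))
C2,a,b=tub(); print(C2,a,b,loc(C2),read_state()["time"])
E
python3 st2.py
```

```text
ang 58.121509119285506
e 58.121509119285506 t 40 roll 1
guard False f [-0.   0.3 -1.1] t 26.2583Traceback (most recent call last):
  File "st2.py", line 9, in <module>
    C2,a,b=tub(); print(C2,a,b,loc(C2),read_state()["time"])
           ~~~^^
  File "h.py", line 38, in tub
    a=lidfit(t,g); b=lidfit(s,g); return (a[0]+b[0])/2,a,b
                     ~~~~~~^^^^^
  File "h.py", line 18, in lidfit
    h=cv2.convexHull(p.astype(np.float32))[:,0].astype(float)
      ~~~~~~~~~~~~~~~~~~~~~~~~~~~~~~~~~~~~^^^^^
TypeError: 'NoneType' object is not subscriptable
```

```bash
python3 - <<'E'
from h import *
t=camera("top"); g=wor((-62,0))
try: a=lidfit(t,g); print(a,loc(a[0]-[2.4,-.8]))
except Exception as e: print(e)
cv2.imwrite("pics/t5.png",cv2.resize(t["image"][130:290,190:403],(800,600)))
print(read_state()["eef_pos"])
E
```

```text
(array([563.808651  ,  14.92701802]), np.float64(0.7892091239436672), 28) [-59.15817171   0.9184482 ]
[537.97732573 -25.27290237   7.57613885]
```

View pics/t5.png

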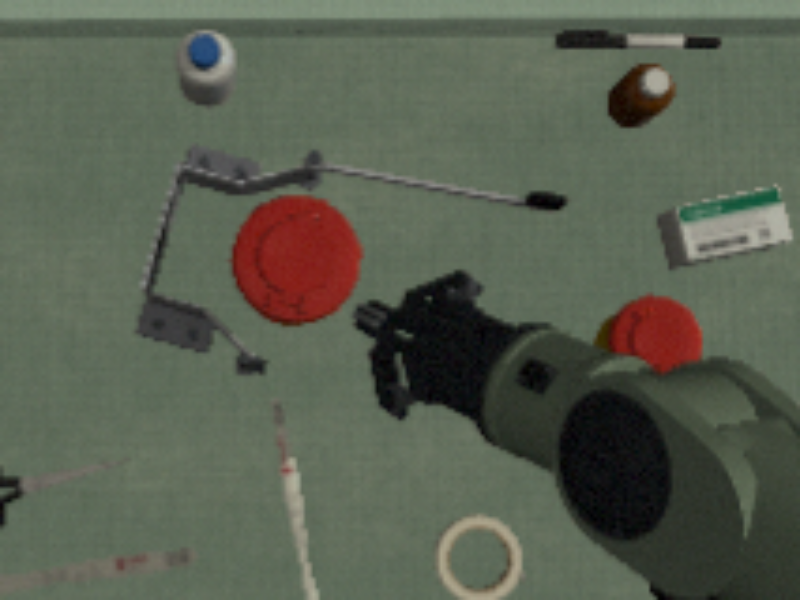

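The tub is centred in the mouth (lid at crop (297,260)), local (-59,1). Now I push it along the bracket axis until it meets the back plate.

```bash
python3 - <<'E'
from h import *
C=wor((-59,0.9))
s=read_state(); p=np.array(s["eef_pos"]); R=np.array(s["tool_rot"])
movel(p-50*R[:,2],max_speed=200)
r=push(C,X,59+16,(74.2,70,65),(40,35),guard=20,speed=45,s0=70)
R,T,g=r; print("end tip",loc((np.array(read_state()["eef_pos"])-23*R[:,2])[:2]),read_state()["ft_force"])
p=np.array(read_state()["eef_pos"]); movel(p-100*R[:,2],max_speed=200)
for g0 in(O,):
    a=lidfit(camera("top"),g0); print(a,loc(a[0]-[2.4,-.8]),read_state()["time"])
    try: b=lidfit(camera("scene"),g0); print(b,loc(b[0]+[2.4,-.8]))
    except Exception: print("occl")
E
```

```text
e 74.2 t 40 roll 1
guard True f [-0.8 -5.2  2.6] t 30.3583
end tip [-44.23947031   0.8169757 ] [-0.82302754 -4.55969452  3.12542445]
(array([577.0760057,  75.2348412]), np.float64(0.648596197290068), 29) [2.48353952 4.57298978] 31.0583
(array([572.53285526,  75.64170033]), np.float64(2.9336615035970373), 18) [1.40541296 4.00097583]
```

Contact was firm and the tub reads home. I'll give it one confirming press, then close the bar.

```bash
cat > bar.py <<'E'
from h import *
np.set_printoptions(suppress=True,precision=1)
s=read_state(); p=np.array(s["eef_pos"]); R=np.array(s["tool_rot"])
tip=cmd(np.r_[wor((-62,3)),25],R); movel(tip-30*R[:,2],max_speed=200); movel(tip,max_speed=120)
g=movel(tip+np.r_[X*30,0],max_speed=40,guard=30); print("press",g,loc((np.array(read_state()["eef_pos"])-23*R[:,2])[:2]))
q=np.array(read_state()["eef_pos"]); movel(q-100*R[:,2],max_speed=200); movel(q-100*R[:,2]+[0,-20,90],max_speed=250)
a=lidfit(camera("top"),O); print("tub",loc(a[0]-[2.4,-.8]),read_state()["time"])
# bar: arc about pivot, tool vertical, finger on the trailing side of the tab
pv=wor((-52,-82)); r=178.
def P(phi,z=80.,gap=0):   # phi: bar angle, 0 shut. finger centre trailing by 4.5+11+gap
    a=th+np.pi/2+phi; u=np.array([np.cos(a),np.sin(a)]); n=np.array([-u[1],u[0]])
    return np.r_[pv+r*u+(15.5+gap)*n,z],a
def RR(phi): return tool(P(phi)[1]-np.pi/2,0,ROLL)   # tool x along push
ok={}
for ROLL in(1,0):
    ok[ROLL]=[inverse_kinematics(cmd(P(f)[0],RR(f)),RR(f)) is not None for f in np.arange(1.9,-.05,-.15)]
    print(ROLL,ok[ROLL])
E
python3 bar.py
```

```text
press True [-44.    2.5]
tub [2.9 3.7] 33.7083
1 [True, True, True, True, True, True, True, True, True, True, True, True, True]
0 [True, True, True, True, True, True, True, True, True, True, True, True, True]
```

```bash
sed -i '/^s=read_state(); p=/,/^a=lidfit/d; /^ok={}/,$d' bar.py; cat >> bar.py <<'E'
ROLL=1
try:
    J=[inverse_kinematics(cmd(P(f)[0],RR(f)),RR(f)) for f in(1.75,.8,0.)]
    print(np.array(J))
except Exception as e: print(e)
R=RR(1.75); c=lambda *a,**k:cmd(P(*a,**k)[0],RR(a[0]))
movep(c(1.75,170,gap=14),R); movel(c(1.75,80,gap=14),max_speed=150)
f0=np.array(read_state()["ft_force"]); g=False
for f in list(np.arange(1.6,0.05,-.16)):
    g=movel(c(f,gap=1),RR(f),max_speed=110,guard=20)
    if g: print("stopped",f); break
if not g:
    R=RR(0.); print("near",np.array(read_state()["ft_force"])-f0)
    movel(c(0.,gap=3),R,max_speed=60,guard=20)
    g=movel(c(0.,gap=-8),R,max_speed=25,guard=12); s=read_state(); print("shut",g,loc(s["eef_pos"][:2]),np.array(s["ft_force"])-f0)
    p=np.array(s["eef_pos"]); b=np.r_[-X*40,0]; movel(p+b,max_speed=120); movel(p+b+[0,0,150],max_speed=250)
    q=p+b+[0,0,150]; movel(q+[-20,-60,0],max_speed=200)
print(read_state()["time"])
t=camera("top"); cv2.imwrite("pics/t6.png",cv2.resize(t["image"][130:290,190:403],(800,600)))
c2=camera("scene"); cv2.imwrite("pics/s6.png",cv2.resize(c2["image"][130:300,160:387],(800,600)))
for W in(world(t),world(c2)):
    x,y,z=W[...,0],W[...,1],W[...,2]
    lx=(x-O[0])*X[0]+(y-O[1])*X[1]; ly=(x-O[0])*Y[0]+(y-O[1])*Y[1]
    k=(z>78)&(z<112)&(abs(lx+52)<30)&(ly>86)&(ly<125); print("tab",k.sum(),np.median(lx[k]),np.median(ly[k]))
    k=(z>48)&(z<76)&(lx<-46)&(lx>-75)&(abs(ly)<70); print("bar",k.sum(),np.median(lx[k&(ly<0)]),np.median(lx[k&(ly>0)]))
E
python3 bar.py
```

```text
[[ 0.9  1.2 -1.4  1.6  1.2  1.4  0.9]
 [ 0.9  0.9 -1.2  2.   1.   1.  -0.3]
 [ 0.4  0.6 -0.8  2.1  0.7  0.7 -1.2]]
near [-0.4 -1.4 -1.4]
shut True [-65.5  96.1] [-0.3 -6.   1.1]
42.575
tab 30 -50.93788110664558 99.33692236543547
bar 83 -51.60952920126718 -51.48980274574127
tab 102 -54.047538992657046 101.7964054080376
bar 270 -52.93013844302045 -52.68073158608662
```

View pics/s6.png

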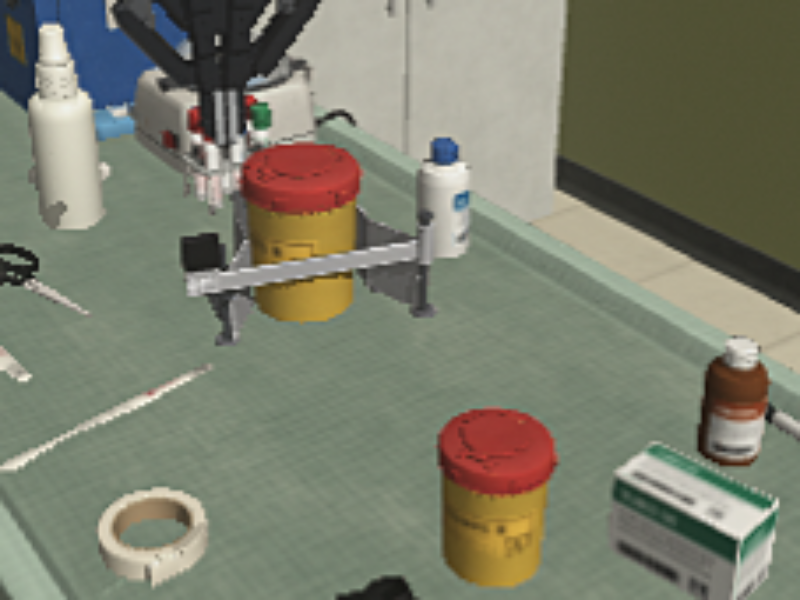

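View pics/t6.png

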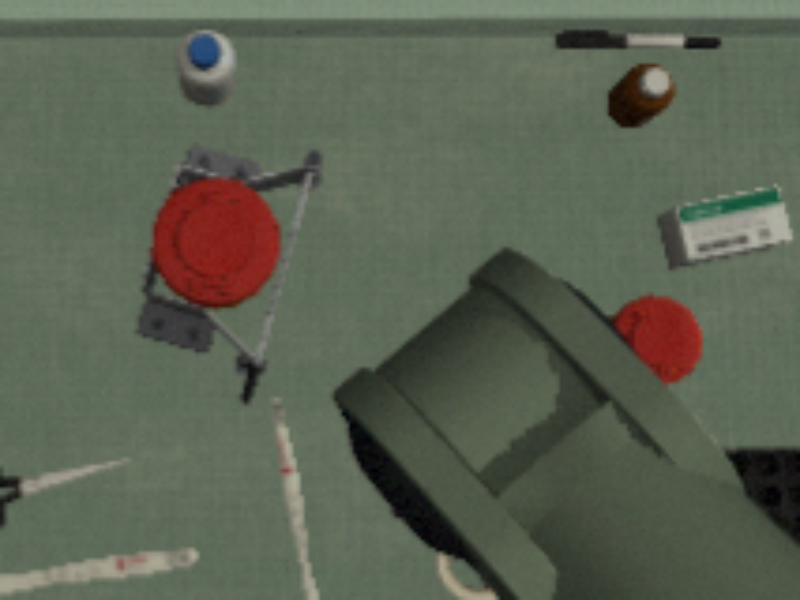

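The tub is home at top crop (217,242) with its flap shut. The bar lies across the front against the keeper at (255,360), and the other items have not moved. Handing in.

```bash
python3 -c "
from h import *
print(finish_job())"
```

```text
the job is handed in; nothing more can be done
None
```

The job is handed in: the flap is shut, the tub is fully home in the bracket, and the swing bar is shut against the keeper. It took about 43 s, and the other items were not moved. The first flap pass missed without touching anything because the fingertips sit about 20 mm short of the reported TCP. I corrected for that.

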